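# Free the reader's shutter and hold it half open

## Task

On the bench reader, turn the lock knob anticlockwise to its stop while the shutter is still shut. Then take the sprung shutter by its upright fin, slide it to half of its travel, so that half of the dark window is uncovered, and finish while holding it there: do not let go, its spring would shut it. Never open it as far as three quarters, and leave the jar, beaker and basket where they are.

Things in the scene. Friction and masses are not known exactly. Their poses are not given: they have to be found in the camera images.
- reader: Bench instrument fixed to the bench: low white box with dark blue side cheeks, 280 (x) x 302 (y) x 90 mm high, flat deck at z = 90 mm. Origin: centre of its underside, z up; its front (display strip) faces its own -x. Its yaw varies. On the deck, along its line x = 20 mm: lock knob at y = -70 mm; fin of the sprung shutter at y = +40 mm when shut, +16 mm at half travel.
- window (a point): Fixed point on the deck at the centre of the dark window, 52 (x) x 48 mm (y), under the shutter; axes as the reader's. The shut shutter just covers it. Rails 8 mm wide and high run along the shutter 41 mm either side (x). On the front rail, short ticks level with the fin's middle mark shut and full travel, a longer one half travel.
- lock_grip (a point): Where to pinch the lock knob: on its vertical axis, 129 mm above the bench. Grip: black bar 44 mm long (point's y), 12 mm thick, 32 mm tall, top at 137 mm, on a steel disc of 40 mm diameter. Pinch with the fingers closing along the point's x. The point turns with the knob. Under the disc a flat dark fan-shaped arm, 62 mm long, about 50 mm wide at its end, points to the point's +y.
- lock (a joint): Angle of the lock knob, rad: 0 = arm points at the shutter (reader's +y), growing anticlockwise seen from above to the stop at 1.4, arm towards the reader's front (-x). Starts at 0 to 0.25, the arm's end 1.5 mm before the shutter's nose, blocking it; the nose passes once past about 0.6 rad. No spring: it stays where left; friction 0.15 N m.
- fin_grip (a point): Where to pinch the shutter's fin, 121 mm above the bench, in the middle of the fin; it moves with the shutter, axes parallel to the reader's. The fin is an upright dark steel tab, 34 mm wide (x) and 10 mm thick (y), from 96 mm to 134 mm above the bench: pinch it with the fingers closing along y.
- shutter: The sprung shutter: a bright steel plate 70 x 70 mm, 4 mm thick, top 96 mm above the bench, with the dark fin on it. Origin under the fin's middle at the plate's underside, 92 mm above the bench; axes as the reader's. The plate reaches from 12 mm before the fin's middle (-y) to 58 mm behind it; a 10 mm wide nose reaches to 46 mm before the fin (-y).
- shutter_slide (a joint): Travel of the shutter in m: 0 = shut (start), growing as it slides towards the reader's -y (towards the lock knob), stop at 0.048 = fully open, half travel = 0.024. A spring pulls it shut: 3 N when shut, rising by 250 N/m to 9 N at half and 15 N at full travel, plus 0.6 N friction.
- jar: Bystander: small capped glass jar, 52 mm diameter, 75 mm high, loose on the bench on the reader's left (+y). Origin at the centre of its underside.
- beaker: Bystander: open steel beaker, 68 mm diameter, 85 mm high, loose on the bench on the reader's right (-y). Origin at the centre of its underside.
- basket: Bystander: small open orange plastic basket, 80 x 100 x 50 mm high, loose on the bench on the reader's left (+y). Origin at the centre of its underside.

How it is judged:
By the outcome, as a careful person would: the job done as asked, in the order asked, and still so for the second after the job is handed in, while the arm keeps its last pose, push and grip.
It also fails if it takes over 40 s, if anything falls off the work surface, if the arm or the gripper's body presses on something with over 40 N, if the wrist force passes 120 N, or if a joint passes its speed limit or range.

## Robot

A 7-joint arm with a two-finger parallel gripper is mounted at the origin on the work surface. World frame = base frame: x ahead of the robot, y to its left, z up, the work surface at z = 0. Lengths are in m, angles in rad, forces in N, time in s.
With the tool pointing down it reaches from about 0.425 to 0.875 m from the base axis. Payload 9.9 kg.
Tool frame: the origin (TCP) lies at the very end of the fingers, on their centre line; the grasp point (between the pads) lies 19 mm behind it (arm.tcp_to_grasp is the distance from the TCP to the grasp point, in m); z points along the fingers, y is the direction in which the jaws open and shut (so a half turn about z gives the same grasp; the last joint's range is limited). The gripper opens to 85 mm and grips with 20 to 120 N. Pads are 22 mm wide; open, the fingers measure 114 mm over their backs; the gripper's body (76 mm by 85 mm) begins 54 mm behind the grasp point. The pads swing forward as they close: fully open they stand 13 mm farther back than shut.
Start: joints at [1.161, 0.576, 0.025, 1.437, -0.015, 1.129, -0.057], TCP at [0.216, -0.639, 0.231] pointing down, gripper open.
Joint ranges: [-2.76, 2.76], [-0.34, 2.15], [-1.52, 1.57], [0.19, 2.46], [-1.09, 4.23], [0.17, 1.99], [-2.82, 2.82]. Speed limits (rad/s): [2.22, 2.22, 3.01, 3.01, 3.14, 3.14, 3.14].

## Interface

Orientations are given as a 3x3 rotation matrix whose columns are the frame's x, y, z axes.
In Python, from plant import arm gives the robot as it stands.
- The arm moves only by the tool servo_tool, never from a script. Its argument "increments" is a list of rows, each a list of 7 numbers: the closure in counts, from 0 (fully open) to 255 (shut), then the shift along the tool's x, y, z scaled (see below), then the turn, a rotation vector about the tool's x, y, z scaled (see below). A call has 1 to 8 rows; each row shifts and turns the pose as measured when the row begins, along the tool's axes as they then stand; what a row does not reach is not made up. The controller multiplies each number of a shift by 0.04 m and each number of a turn by 5 degrees. A row lasts 1/8 s, in which the tool goes at most 62.5 mm and 10.7 degrees, less where a joint would pass 70% of its speed; a pose out of reach is approached as far as the arm can. A call with a number of a shift or a turn outside -1 to 1 is refused whole. A call with a gripper value outside its range is refused whole. The fingers move at their own pace and stop on an object; "squeeze" is the grip in N (left out, the last holds). Time passes only in rows, so rows that do not move let the fingers close. It gives the time, the measured TCP pose, the force and the opening at its end, in the units of the state.
- arm.observe(): the state, without advancing time (a new reading comes with each control period).
- arm.get_image(name): name is "side" or "top" or "wrist"; returns a dict with "img" (400x640x3 uint8, blue, green, red), "range_z" (400x640 float32, m along the optical axis (not along the pixel's ray), 0 where there is no reading), "fx", "fy", "cx", "cy" (pixels), "camera_from_world" (4x4, takes a point from world to camera coordinates). Camera axes: x right, y down, z forward; pixel columns grow to the right and rows downward; lengths in m; the calibration is good to about 2 mm. A picture is of the moment at which its call begins.
- arm.hand_in(): hands the job in, once; it reports no verdict.
The state is a dict: "time_s": time; "joint_positions": joint angles; "dq": joint speeds; "effort": joint torques, N m; "position": TCP position; "tool_rot": TCP orientation; "wrist_force": force on the tool from outside, world axes, zero at the start; "moment": the same for the moment, N m; "gripper_width": opening from 0.0 (shut) to 1.0 (fully open).
Only numpy, scipy, OpenCV 4.12 (cv2) and the standard library are available. Lean on these libraries where they do the work, as an engineer would, in place of code of your own. Each camera call takes 0.05 s, during which the arm holds its last target. There are 200 camera calls.

## Working session

There is one attempt and no reset: what is moved stays moved. The work goes in short steps, Python scripts to look and compute and a tool call to move; the robot and the scene stay as the last step left them, time stands still between calls to the robot, and variables do not carry over. Pictures are saved under pics/ and viewed, about 8 in all and at most 12, crops included, and the job is handed in when it is done.

Besides the shell and the picture viewer there is one more tool, called after "Call:" by a JSON object that holds its "fn" and its "kwargs", one argument or row to a line. servo_tool: Moves the arm, as the interface text tells. Shifts and turns lie within -1 to 1; 1 stands for 0.04 m of shift or 5 degrees of turn. Its arguments: {"type":"object","properties":{"increments":{"type":"array","items":{"type":"array","items":{"type":"number"}}},"squeeze":{"type":"number"}},"required":["increments"]}

```bash
mkdir -p pics; cat > h.py <<'E'
import numpy as np, cv2
from plant import arm
def save(d,n): cv2.imwrite('pics/'+n+'.png',d['img'])
def ray(d,u,v,z):
    M=np.linalg.inv(d['camera_from_world']); r=M[:3,:3]@np.array([(u-d['cx'])/d['fx'],(v-d['cy'])/d['fy'],1]); o=M[:3,3]
    return o+r*(z-o[2])/r[2]
def proj(d,p):
    c=d['camera_from_world']@np.append(p,1); return d['fx']*c[0]/c[2]+d['cx'],d['fy']*c[1]/c[2]+d['cy']
E
python3 - <<'E'
from h import *
s=arm.observe(); print({k:np.round(v,3).tolist() for k,v in s.items()})
d=arm.get_image('top'); save(d,'top0'); e=arm.get_image('side')
np.save('top0.npy',d,allow_pickle=True); save(e,'side0')
print(np.linalg.inv(d['camera_from_world']).round(3),d['fx'])
E
```

```text
{'time_s': 0.0, 'joint_positions': [1.161, 0.577, 0.025, 1.438, -0.015, 1.129, -0.057], 'dq': [0.001, -0.0, -0.001, -0.0, 0.0, -0.001, -0.001], 'effort': [0.001, -76.575, 2.251, -28.597, 0.015, 0.013, 0.0], 'position': [0.216, -0.639, 0.23], 'tool_rot': [[0.947, 0.32, -0.001], [0.32, -0.947, 0.002], [-0.0, -0.002, -1.0]], 'wrist_force': [0.09, 1.205, 0.086], 'moment': [0.009, -0.001, -0.058], 'gripper_width': 1.003}
[[-0.019 -0.995  0.098  0.435]
 [-1.     0.019 -0.007  0.049]
 [ 0.006 -0.098 -0.995  1.137]
 [ 0.     0.     0.     1.   ]] 402.612903690747
```

View pics/top0.png

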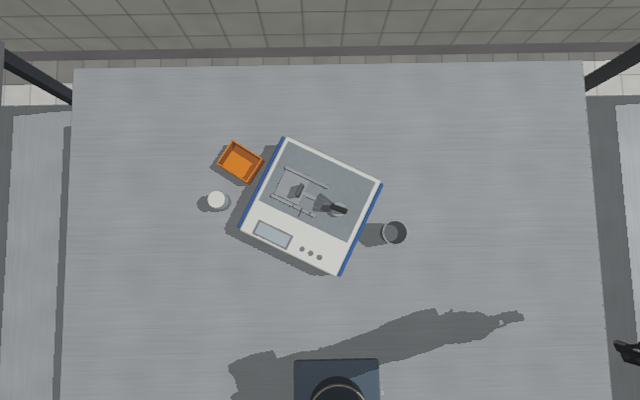

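The top view shows the reader centred near (310, 206), with its display edge running from (238, 228) to (338, 276). The knob is near (333, 208) and the fin near (298, 190). The jar, beaker and basket are to the sides. Next I measure the pose from the corners.

```bash
cat >> h.py <<'E'
def reader(c,yaw):
    return lambda x,y,z: np.r_[c[:2]+np.array([[np.cos(yaw),-np.sin(yaw)],[np.sin(yaw),np.cos(yaw)]])@[x,y],z]
E
python3 - <<'E'
from h import *
d=np.load('top0.npy',allow_pickle=True).item()
im=d['img'].astype(int); b,g,r=im[...,0],im[...,1],im[...,2]
# pixels at deck height from range
M=np.linalg.inv(d['camera_from_world']); v,u=np.mgrid[:400,:640]; Z=d['range_z']
P=np.stack([(u-d['cx'])/d['fx']*Z,(v-d['cy'])/d['fy']*Z,Z],-1)@M[:3,:3].T+M[:3,3]
m=((P[...,2]>.075)&(P[...,2]<.1)&(u>230)&(u<390)&(v>130)&(v<285)).astype(np.uint8)
m=cv2.morphologyEx(m,cv2.MORPH_OPEN,np.ones((5,5)))
m=cv2.morphologyEx(m,cv2.MORPH_CLOSE,np.ones((15,15)))
c=max(cv2.findContours(m,0,1)[0],key=cv2.contourArea)
bx=cv2.boxPoints(cv2.minAreaRect(c)); Q=np.array([ray(d,*p,.09) for p in bx]); print(bx,Q.round(4))
print(np.linalg.norm(np.diff(Q,axis=0),axis=1))
print(np.median(P[...,2][m>0]))
cen=Q.mean(0)
# y axis: along front edge toward image left
e=[Q[(i+1)%4]-Q[i] for i in range(4)]
e=[x for x in e]; 
for x in e: print(np.degrees(np.arctan2(x[1],x[0])),np.linalg.norm(x))
print(cen)
cv2.imwrite('pics/crop.png',cv2.resize(d['img'][125:285,225:395],None,fx=3.5,fy=3.5,interpolation=cv2.INTER_CUBIC))
for n,p in dict(fin=(298,190),knob=(340,209)).items(): print(n,ray(d,*p,.134))
E
```

```text
[[234.59955 229.17874]
 [280.35297 132.58823]
 [384.29413 181.82352]
 [338.5407  278.41403]] [[ 0.4682  0.2581  0.09  ]
 [ 0.7219  0.1371  0.09  ]
 [ 0.5848 -0.1345  0.09  ]
 [ 0.3371 -0.0082  0.09  ]]
[0.28109601 0.30415854 0.27809682]
0.09027148843811383
-25.51541910701743 0.2810960091737944
-116.78035588323235 0.30415853837958295
152.98709871975763 0.27809682149191967
63.78577570973189 0.296838984906849
[0.52798366 0.06313432 0.09      ]
fin [0.56183356 0.09059465 0.134     ]
knob [ 0.51205758 -0.0135977   0.134     ]
```

View pics/crop.png

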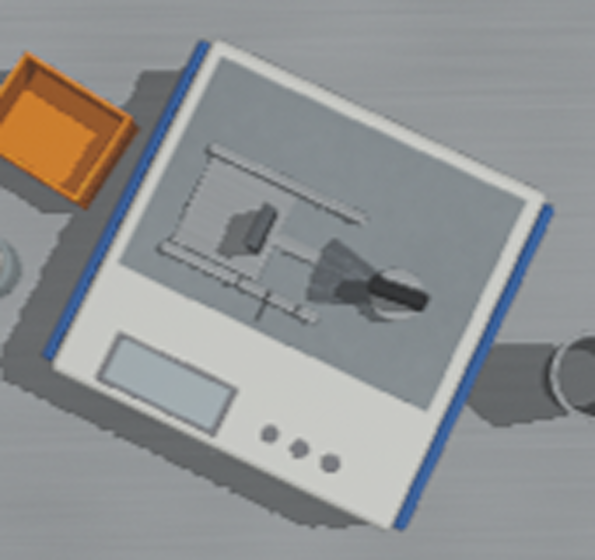

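Pose estimate: centre (0.528, 0.063), yaw about -26.4°, lock about 0.07 rad. The crop confirms the layout: bar at (398, 292), fin at (262, 230). Next I go above the knob.

Call:
{"fn": "servo_tool", "kwargs": {
  "increments": [
    [0, 0.67, -0.7, 0, 0, 0, 0],
    [0, 0.67, -0.7, 0, 0, 0, 0],
    [0, 0.67, -0.7, 0, 0, 0, 0],
    [0, 0.67, -0.7, 0, 0, 0, 0],
    [0, 0.67, -0.7, 0, 0, 0, 0],
    [0, 0.67, -0.7, 0, 0, 0, 0],
    [0, 0.67, -0.7, 0, 0, 0, 0],
    [0, 0.67, -0.7, 0, 0, 0, 0]
  ],
  "squeeze": 40
}}

```text
time_s: 1.1
position: [0.3484, -0.3509, 0.2275]
tool_rot: [[0.949, 0.315, -0.004], [0.315, -0.949, 0.005], [-0.003, -0.006, -1.0]]
wrist_force: [0.6, 0.6, 0.3]
gripper_width: 1.0
```

Call:
{"fn": "servo_tool", "kwargs": {
  "increments": [
    [0, 0.67, -0.7, 0, 0, 0, 0],
    [0, 0.67, -0.7, 0, 0, 0, 0],
    [0, 0.67, -0.7, 0, 0, 0, 0],
    [0, 0.67, -0.7, 0, 0, 0, 0],
    [0, 0.67, -0.7, 0, 0, 0, 0],
    [0, 0.67, -0.7, 0, 0, 0, 0],
    [0, 0.67, -0.7, 0, 0, 0, 0],
    [0, 0.67, -0.7, 0, 0, 0, 0]
  ]
}}

```text
time_s: 2.1
position: [0.4833, -0.0605, 0.2273]
tool_rot: [[0.949, 0.315, -0.007], [0.315, -0.949, 0.006], [-0.005, -0.008, -1.0]]
wrist_force: [0.2, -0.4, 0.7]
gripper_width: 0.997
```

Call:
{"fn": "servo_tool", "kwargs": {
  "increments": [
    [0, 0, 0, 0, 0, 0, -1],
    [0, 0, 0, 0, 0, 0, -1],
    [0, 0, 0, 0, 0, 0, -1],
    [0, 0, 0, 0, 0, 0, -1],
    [0, 0, 0, 0, 0, 0, -1],
    [0, 0, 0, 0, 0, 0, -1],
    [0, 0, 0, 0, 0, 0, -1],
    [0, 0, 0, 0, 0, 0, -1]
  ]
}}

```text
time_s: 3.1
position: [0.4828, -0.056, 0.2252]
tool_rot: [[0.499, 0.867, -0.011], [0.867, -0.499, 0.007], [0.001, -0.014, -1.0]]
wrist_force: [-0.8, 0.1, 0.1]
gripper_width: 0.999
```

```bash
python3 - <<'E'
from h import *
d=arm.get_image('wrist'); np.save('w1.npy',d,allow_pickle=True)
M=np.linalg.inv(d['camera_from_world']); print(M.round(3),d['fx'])
R=reader(np.array([.528,.063]),np.radians(-26.4))
im=d['img'].copy()
for p in [(20,-70,137),(20,40,134),(-21,40,98),(-21,16,98),(-21,-8,98),(20,-70,105)]:
    u=proj(d,R(p[0]/1e3,p[1]/1e3,p[2]/1e3)); print(p,np.round(u,1)); cv2.circle(im,tuple(int(x) for x in u),4,(0,0,255),1)
cv2.imwrite('pics/w1.png',im)
E
```

```text
[[ 0.866 -0.469 -0.17   0.525]
 [-0.499 -0.823 -0.271  0.015]
 [-0.012  0.32  -0.947  0.368]
 [ 0.     0.     0.     1.   ]] 314.1129200399539
(20, -70, 137) [329.5 134. ]
(20, 40, 134) [319.9 -47. ]
(-21, 40, 98) [264.8 -21.2]
(-21, 16, 98) [268.6  16. ]
(-21, -8, 98) [272.1  50.9]
(20, -70, 105) [329.  129.6]
```

View pics/w1.png

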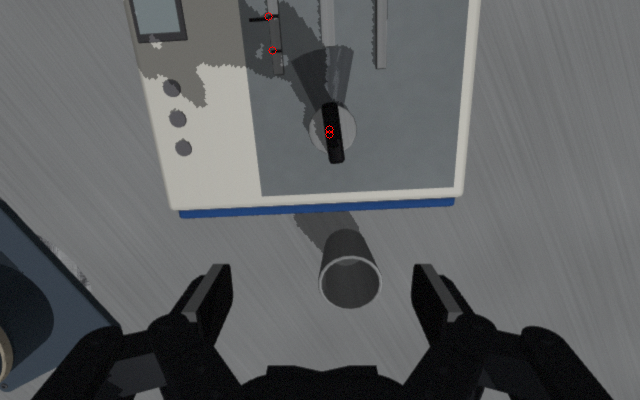

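The overlay lands on the knob bar at (334, 132) and on the half tick at (265, 17), about 3 mm out. I refine with the bar mask.

```bash
python3 - <<'E'
from h import *
d=np.load('w1.npy',allow_pickle=True).item()
m=(d['img'].max(2)<28).astype(np.uint8); m[:,:290]=0; m[:,370:]=0; m[:95]=0; m[175:]=0
n,l,s,c=cv2.connectedComponentsWithStats(m); i=1+s[1:,4].argmax(); print(s[i],c[i])
Z=d['range_z']; M=np.linalg.inv(d['camera_from_world']); v,u=np.where(l==i)
z=Z[v,u]; P=np.stack([(u-d['cx'])/d['fx']*z,(v-d['cy'])/d['fy']*z,z],-1)@M[:3,:3].T+M[:3,3]
t=P[P[:,2]>.132][:,:2].astype(np.float32); r=cv2.minAreaRect(t*1000); print(len(t),np.percentile(P[:,2],[5,50,95]),r,t.mean(0))
w,V=np.linalg.eigh(np.cov(t.T)); print('bar dir',np.degrees(np.arctan2(V[1,1],V[0,1])))
for p in [(249,19),(279,15),(283,51)]: print('tick',ray(d,*p,.098))
# blue edge (right cheek) direction
im=d['img'].astype(int); mb=((im[...,0]>im[...,2]+50)&(im[...,0]>80)); mb[:190]=0; mb[220:]=0
v,u=np.where(mb); Q=np.array([ray(d,a,b,.08) for a,b in zip(u,v)])[:,:2]; f=cv2.fitLine(Q.astype(np.float32),2,0,.01,.01).ravel(); print('cheek x dir',np.degrees(np.arctan2(f[1],f[0])))
E
```

```text
[322 102  22  61 890] [332.37977528 131.37977528]
884 [0.13504373 0.13647941 0.13765128] ((517.7493896484375, -7.368555068969727), (47.080936431884766, 11.038825988769531), 68.67723083496094) [ 0.51741284 -0.00826146]
bar dir 68.75606114635058
tick [0.50232615 0.0924563  0.098     ]
tick [0.52347761 0.08327935 0.098     ]
tick [0.51294469 0.0608746  0.098     ]
cheek x dir -26.828716
```

Call:
{"fn": "servo_tool", "kwargs": {
  "increments": [
    [0, 0.74, 0.08, 0, 0, 0, 0],
    [0, 0.74, 0.08, 0, 0, 0, 0],
    [0, 0, 0, 0, -0.15, 0, -0.86],
    [0, 0, 0, 0, 0, 0, -0.86],
    [0, 0, 0, 0.5, 0, 0, 0],
    [0, 0, 0, 0, 0, 0, 0]
  ]
}}

```text
time_s: 3.9
position: [0.5178, -0.0068, 0.2037]
tool_rot: [[0.364, 0.931, -0.002], [0.931, -0.364, 0.001], [-0.0, -0.002, -1.0]]
wrist_force: [-0.0, -0.3, 0.6]
gripper_width: 1.0
```

```bash
cat >> h.py <<'E'
def delta(x,y,z,a):
    s=arm.observe(); R=s['tool_rot']=np.array(s['tool_rot']); D=R.T@(np.array([x,y,z])-s['position'])
    a=np.radians(a); T=np.array([[-np.sin(a),np.cos(a),0],[np.cos(a),np.sin(a),0],[0,0,-1]]).T
    w=cv2.Rodrigues(R.T@T)[0].ravel()
    print('t',round(s['time_s'],2),'pos',np.round(s['position'],4),'a',np.degrees(np.arctan2(R[1,1],R[0,1])).round(1),'F',np.round(s['wrist_force'],1),'g',round(s['gripper_width'],3))
    print('shift units',(D/.04).round(2),'turn units',(np.degrees(w)/5).round(2))
E
python3 -c "
from h import *
delta(.5176,-.0078,.112,-21.3)"
```

```text
t 3.9 pos [ 0.5178 -0.0068  0.2037] a -21.3 F [-0.  -0.3  0.6] g 1.0
shift units [-0.03  0.01  2.29] turn units [-0.03  0.   -0.01]
```

Call:
{"fn": "servo_tool", "kwargs": {
  "increments": [
    [0, -0.03, 0, 0.8, 0, 0, 0],
    [0, 0, 0, 0.8, 0, 0, 0],
    [0, 0, 0, 0.6, 0, 0, 0],
    [0, 0, 0, 0, 0, 0, 0],
    [150, 0, 0, 0, 0, 0, 0],
    [200, 0, 0, 0, 0, 0, 0],
    [255, 0, 0, 0, 0, 0, 0],
    [255, 0, 0, 0, 0, 0, 0]
  ]
}}

```text
time_s: 4.9
position: [0.52, -0.0076, 0.1197]
tool_rot: [[0.37, 0.929, 0.004], [0.929, -0.37, 0.001], [0.002, 0.003, -1.0]]
wrist_force: [-26.2, 14.0, 21.5]
gripper_width: 0.141
```

Call:
{"fn": "servo_tool", "kwargs": {
  "increments": [
    [255, 0, 0, 0, 0, 0, 0],
    [255, 0, 0, 0, 0, 0, 0]
  ]
}}

```text
time_s: 5.15
position: [0.5188, -0.007, 0.12]
tool_rot: [[0.369, 0.929, 0.002], [0.93, -0.369, 0.001], [0.002, 0.002, -1.0]]
wrist_force: [1.0, 0.3, -4.8]
gripper_width: 0.126
```

```bash
python3 -c "
from h import *
delta(.5176,-.0078,.112,55)"
```

```text
t 5.15 pos [ 0.5188 -0.007   0.12  ] a -21.6 F [ 1.   0.3 -4.8] g 0.126
shift units [-0.03 -0.02  0.2 ] turn units [  0.03  -0.   -15.33]
```

Call:
{"fn": "servo_tool", "kwargs": {
  "increments": [
    [255, 0, 0, 0, 0, 0, -1],
    [255, 0, 0, 0, 0, 0, -1],
    [255, 0, 0, 0, 0, 0, -1],
    [255, 0, 0, 0, 0, 0, -1],
    [255, 0, 0, 0, 0, 0, -1],
    [255, 0, 0, 0, 0, 0, -1],
    [255, 0, 0, 0, 0, 0, -1],
    [255, 0, 0, 0, 0, 0, -1]
  ]
}}

```text
time_s: 6.15
position: [0.5163, -0.0069, 0.1199]
tool_rot: [[-0.332, 0.943, -0.002], [0.943, 0.332, 0.001], [0.002, -0.002, -1.0]]
wrist_force: [-2.6, 1.3, 0.4]
gripper_width: 0.13
```

```bash
python3 -c "
from h import *
delta(.5176,-.0078,.116,53.6); print(arm.observe()['moment'])"
```

```text
t 6.15 pos [ 0.5163 -0.0069  0.1199] a 19.4 F [-2.6  1.3  0.4] g 0.13
shift units [-0.03  0.02  0.1 ] turn units [-0.01 -0.03 -6.84]
[ 0.33288429  0.48093225 -0.13728948]
```

Call:
{"fn": "servo_tool", "kwargs": {
  "increments": [
    [255, 0, 0, 0, 0, 0, -1],
    [255, 0, 0, 0, 0, 0, -1],
    [255, 0, 0, 0, 0, 0, -1],
    [255, 0, 0, 0, 0, 0, -1],
    [255, 0, 0, 0, 0, 0, -1],
    [255, 0, 0, 0, 0, 0, -1],
    [255, 0, 0, 0, 0, 0, -0.5],
    [255, 0, 0, 0, 0, 0, -0.4]
  ]
}}

```text
time_s: 7.15
position: [0.5143, -0.0081, 0.12]
tool_rot: [[-0.817, 0.577, -0.006], [0.577, 0.817, 0.001], [0.006, -0.003, -1.0]]
wrist_force: [-3.0, 1.1, 1.7]
gripper_width: 0.127
```

```bash
python3 -c "
from h import *
delta(.5176,-.0078,.116,53.6); print(arm.observe()['moment'])"
```

```text
t 7.15 pos [ 0.5143 -0.0081  0.12  ] a 54.7 F [-3.   1.1  1.7] g 0.127
shift units [-0.06  0.05  0.1 ] turn units [-0.04 -0.06  0.23]
[ 0.41294885  0.53790467 -0.75707251]
```

Call:
{"fn": "servo_tool", "kwargs": {
  "increments": [
    [255, 0, 0, 0, 0, 0, -0.6],
    [255, 0, 0, 0, 0, 0, -0.6]
  ]
}}

```text
time_s: 7.4
position: [0.5143, -0.0082, 0.1201]
tool_rot: [[-0.871, 0.491, -0.007], [0.491, 0.871, 0.002], [0.007, -0.002, -1.0]]
wrist_force: [-2.7, 2.8, 2.4]
gripper_width: 0.129
```

```bash
python3 -c "
from h import *
delta(.5176,-.0078,.116,53.6); print(arm.observe()['moment'])"
```

```text
t 7.4 pos [ 0.5143 -0.0082  0.1201] a 60.6 F [-2.7  2.8  2.4] g 0.129
shift units [-0.07  0.05  0.1 ] turn units [-0.03 -0.08  1.39]
[ 0.52942134  0.59931593 -2.32269679]
```

The moment rises to 2.3 N m, so the stop is reached. I release and rise.

Call:
{"fn": "servo_tool", "kwargs": {
  "increments": [
    [150, 0, 0, 0, 0, 0, 0],
    [0, 0, 0, 0, 0, 0, 0],
    [0, 0, 0, 0, 0, 0, 0],
    [0, 0, 0, 0, 0, 0, 0],
    [0, 0, 0, -0.8, 0, 0, 0],
    [0, 0, 0, -0.8, 0, 0, 0],
    [0, 0, 0, -0.8, 0, 0, 0],
    [0, 0, 0, 0, 0, 0, 0]
  ]
}}

```text
time_s: 8.4
position: [0.5155, -0.0078, 0.2187]
tool_rot: [[-0.871, 0.492, -0.006], [0.492, 0.871, 0.002], [0.006, -0.001, -1.0]]
wrist_force: [0.1, -0.3, -0.4]
gripper_width: 1.001
```

```bash
python3 - <<'E'
from h import *
delta(.5668,.0906,.2,63.4)
d=arm.get_image('wrist'); np.save('w2.npy',d,allow_pickle=True)
R=reader(np.array([.531,.0638]),np.radians(-26.6))
im=d['img'].copy()
for p in [(20,-70,137),(20,40,134),(-21,40,98),(-21,16,98),(-21,-8,98)]:
    u=proj(d,R(p[0]/1e3,p[1]/1e3,p[2]/1e3)); print(p,np.round(u,1)); cv2.circle(im,tuple(int(x) for x in u),4,(0,0,255),1)
cv2.imwrite('pics/w2.png',im)
E
```

```text
t 8.4 pos [ 0.5155 -0.0078  0.2187] a 60.6 F [ 0.1 -0.3 -0.4] g 1.001
shift units [0.09 2.77 0.47] turn units [-0.01 -0.07 -0.57]
(20, -70, 137) [322.8 214.2]
(20, 40, 134) [466.2 206.2]
(-21, 40, 98) [452.1 145.7]
(-21, 16, 98) [423.2 147.1]
(-21, -8, 98) [394.4 148.6]
```

View pics/w2.png

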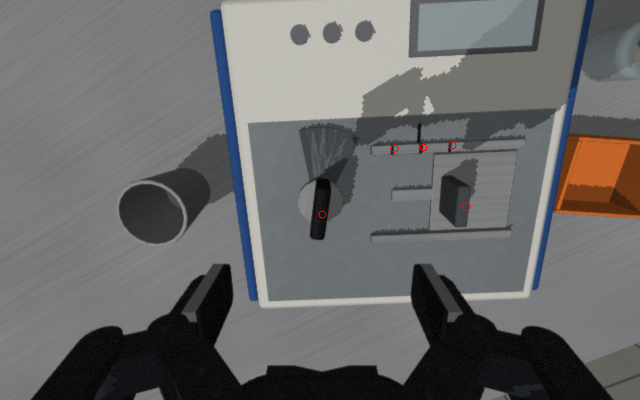

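The fan now points at the front (325, 145), and the nose is clear at (410, 194). The fin top is near (463, 204), about 2 mm from the prediction. I measure both.

```bash
cat >> h.py <<'E'
def cloud(d):
    v,u=np.mgrid[:400,:640]; Z=d['range_z']; M=np.linalg.inv(d['camera_from_world'])
    return np.stack([(u-d['cx'])/d['fx']*Z,(v-d['cy'])/d['fy']*Z,Z],-1)@M[:3,:3].T+M[:3,3]
E
python3 - <<'E'
from h import *
d=np.load('w2.npy',allow_pickle=True).item(); P=cloud(d)
for n,(a,b,c,e) in dict(knob=(300,170,340,245),fin=(435,165,480,235)).items():
    Q=P[b:e,a:c].reshape(-1,3); t=Q[(Q[:,2]>.13)&(Q[:,2]<.14)]
    w,V=np.linalg.eigh(np.cov(t[:,:2].T)); print(n,len(t),np.median(t[:,2]),cv2.minAreaRect((t[:,:2]*1000).astype(np.float32)),'dir',np.degrees(np.arctan2(V[1,1],V[0,1])))
# rail edge direction: rail tops
for (r0,r1) in ((138,158),(226,246)):
    Q=P[r0:r1,375:510].reshape(-1,3); t=Q[(Q[:,2]>.0955)&(Q[:,2]<.1)][:,:2].astype(np.float32); f=cv2.fitLine(t,2,0,.01,.01).ravel(); print(len(t),'rail',np.degrees(np.arctan2(f[1],f[0])))
for p in [(394,149),(421.5,148),(450,147)]: print('tick',ray(d,*p,.098))
E
```

```text
knob 837 0.1364182874941924 ((516.35107421875, -9.738624572753906), (11.98753833770752, 43.38569641113281), 53.41636276245117) dir 143.41958039560794
fin 579 0.13345170897339265 ((565.7344360351562, 87.99446868896484), (10.31139087677002, 33.35733413696289), 62.18006896972656) dir 153.06274160445324
1555 rail 61.282955
1282 rail 63.64538
tick [0.50882956 0.06562696 0.098     ]
tick [0.51936426 0.0859907  0.098     ]
tick [0.53028489 0.10703444 0.098     ]
```

Bar at 143.4° against reader y at 63.1° gives lock about 1.40 rad, so it is at the stop. I go over the fin at (0.5657, 0.0880).

Call:
{"fn": "servo_tool", "kwargs": {
  "increments": [
    [0, 0, 0.9, 0, 0, 0, -0.5],
    [0, 0, 0.9, 0, 0, 0, 0],
    [0, 0, 0.85, 0, 0, 0, 0],
    [0, 0, 0, 0.6, 0, 0, 0],
    [0, 0, 0, 0, 0, 0, 0]
  ]
}}

```text
time_s: 9.07
position: [0.563, 0.0864, 0.187]
tool_rot: [[-0.891, 0.454, -0.015], [0.454, 0.891, -0.001], [0.013, -0.008, -1.0]]
wrist_force: [-0.8, -0.5, 0.1]
gripper_width: 1.001
```

```bash
python3 -c "
from h import *
delta(.5657,.088,.106,63.2)"
```

```text
t 9.07 pos [0.563  0.0864 0.187 ] a 63.0 F [-0.8 -0.5  0.1] g 1.001
shift units [-0.07  0.08  2.02] turn units [-0.09 -0.15 -0.03]
```

Call:
{"fn": "servo_tool", "kwargs": {
  "increments": [
    [0, 0, 0, 0, -0.09, -0.15, 0],
    [0, 0, 0.06, 0.7, 0, 0, 0],
    [0, 0, 0, 0.7, 0, 0, 0],
    [0, 0, 0, 0, 0, 0, 0]
  ],
  "squeeze": 60
}}

```text
time_s: 9.57
position: [0.5649, 0.0873, 0.1321]
tool_rot: [[-0.89, 0.456, 0.005], [0.456, 0.89, -0.0], [-0.004, 0.002, -1.0]]
wrist_force: [0.8, -0.1, 0.7]
gripper_width: 0.999
```

```bash
python3 -c "
from h import *
delta(.5657,.088,.106,63.2)"
```

```text
t 9.57 pos [0.5649 0.0873 0.1321] a 62.9 F [ 0.8 -0.1  0.7] g 0.999
shift units [-0.01  0.02  0.65] turn units [ 0.02  0.05 -0.06]
```

Call:
{"fn": "servo_tool", "kwargs": {
  "increments": [
    [0, 0, 0.02, 0.62, 0, 0.04, 0],
    [0, 0, 0, 0, 0, 0, 0],
    [120, 0, 0, 0, 0, 0, 0],
    [180, 0, 0, 0, 0, 0, 0],
    [255, 0, 0, 0, 0, 0, 0],
    [255, 0, 0, 0, 0, 0, 0],
    [255, 0, 0, 0, 0, 0, 0],
    [255, 0, 0, 0, 0, 0, 0]
  ]
}}

```text
time_s: 10.58
position: [0.5681, 0.0872, 0.1146]
tool_rot: [[-0.889, 0.457, 0.011], [0.457, 0.889, 0.001], [-0.009, 0.006, -1.0]]
wrist_force: [0.5, -0.6, -1.4]
gripper_width: 0.103
```

```bash
python3 -c "
from h import *
delta(.5657-.452*.024,.088-.892*.024,.106,63.2)"
```

```text
t 10.57 pos [0.5681 0.0872 0.1146] a 62.8 F [ 0.5 -0.6 -1.4] g 0.103
shift units [ 0.06 -0.61  0.21] turn units [ 0.06  0.1  -0.08]
```

Call:
{"fn": "servo_tool", "kwargs": {
  "increments": [
    [255, 0, -0.2, 0, 0, 0, 0],
    [255, 0, -0.2, 0, 0, 0, 0]
  ]
}}

```text
time_s: 10.82
position: [0.5624, 0.076, 0.1146]
tool_rot: [[-0.891, 0.455, 0.015], [0.455, 0.891, 0.007], [-0.01, 0.013, -1.0]]
wrist_force: [3.6, 5.9, -5.6]
gripper_width: 0.099
```

```bash
python3 -c "
from h import *
delta(.5681-.452*.024,.0872-.892*.024,.1146,63.2)"
```

```text
t 10.82 pos [0.5624 0.076  0.1146] a 63.0 F [ 3.6  5.9 -5.6] g 0.099
shift units [-0.   -0.29 -0.  ] turn units [ 0.14  0.12 -0.05]
```

Call:
{"fn": "servo_tool", "kwargs": {
  "increments": [
    [255, 0, -0.2, 0, 0.05, 0.05, 0],
    [255, 0, -0.13, 0, 0.05, 0.05, 0]
  ]
}}

```text
time_s: 11.08
position: [0.5584, 0.068, 0.1147]
tool_rot: [[-0.892, 0.453, 0.008], [0.453, 0.892, 0.01], [-0.002, 0.013, -1.0]]
wrist_force: [5.4, 8.1, -8.5]
gripper_width: 0.097
```

```bash
python3 -c "
from h import *
delta(.5681-.452*.024,.0872-.892*.024,.1146,63.2)"
```

```text
t 11.07 pos [0.5584 0.068  0.1147] a 63.1 F [ 5.4  8.1 -8.5] g 0.097
shift units [ 0.   -0.06  0.  ] turn units [ 0.15  0.02 -0.02]
```

Call:
{"fn": "servo_tool", "kwargs": {
  "increments": [
    [255, 0, -0.1, 0, 0, 0, 0]
  ]
}}

```text
time_s: 11.2
position: [0.5577, 0.0667, 0.1147]
tool_rot: [[-0.892, 0.451, 0.01], [0.451, 0.892, 0.015], [-0.002, 0.018, -1.0]]
wrist_force: [5.0, 8.6, -8.0]
gripper_width: 0.1
```

```bash
python3 - <<'E'
from h import *
delta(.5681-.452*.024,.0872-.892*.024,.1146,63.2)
d=arm.get_image('wrist'); np.save('w3.npy',d,allow_pickle=True); t=arm.get_image('top'); np.save('t3.npy',t,allow_pickle=True); s=arm.get_image('side'); np.save('s3.npy',s,allow_pickle=True)
delta(.5681-.452*.024,.0872-.892*.024,.1146,63.2)
a=cv2.resize(t['img'][125:285,225:395],(500,470),interpolation=cv2.INTER_CUBIC)
cv2.imwrite('pics/w3.png',d['img']); cv2.imwrite('pics/t3.png',a); cv2.imwrite('pics/s3.png',s['img'])
R=reader(np.array([.530,.0623]),np.radians(-26.8))
for p in [(20,16,134),(-21,16,98),(-21,-8,98),(-21,40,98)]: print([np.round(proj(x,R(*(np.array(p)/1e3))),0) for x in (d,t,s)])
E
```

```text
t 11.2 pos [0.5577 0.0667 0.1147] a 63.2 F [ 5.   8.6 -8. ] g 0.1
shift units [-0.   -0.02  0.  ] turn units [ 0.2   0.03 -0.01]
t 11.35 pos [0.5576 0.0664 0.1146] a 63.1 F [ 5.   6.5 -6.7] g 0.102
shift units [ 0.   -0.02  0.  ] turn units [ 0.2   0.03 -0.01]
[array([321., 284.]), array([307., 193.]), array([297., 197.])]
[array([320., 176.]), array([301., 208.]), array([309., 216.])]
[array([273., 176.]), array([309., 212.]), array([317., 211.])]
[array([366., 176.]), array([292., 204.]), array([302., 220.])]
```

View pics/w3.png

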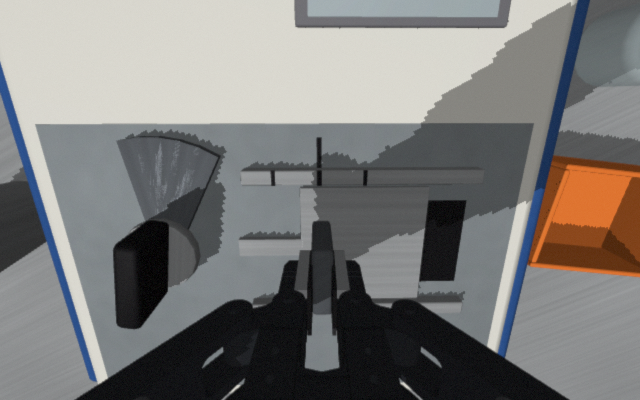

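The wrist view shows the plate's left edge at u≈301, right edge ≈428, long half tick at 319 and the uncovered dark window at 427–466. I work out the travel from the rays.

```bash
cat > m.py <<'E'
from h import *
import sys
d=np.load(sys.argv[1],allow_pickle=True).item(); g=cv2.cvtColor(d['img'],6).astype(int); e=np.array([.452,.892])
def s(u,v,z): return 1e3*(ray(d,u,v,z)[:2]@e)
for n,v,z,lo,hi in (('plate left',200,.096,285,320),('plate right',215,.096,400,450),('window right',215,.09,445,490)):
    row=g[v-6:v+7,lo:hi].mean(0); k=np.abs(np.gradient(row)).argmax(); 
    print(n,lo+k,round(s(lo+k,v,z),1))
r=g[170:184]; 
for n,lo,hi in (('full',262,284),('half',310,330),('shut',356,376)):
    w=(r[:,lo:hi].mean(0)); w=np.clip(np.median(w)-10-w,0,None); u=lo+(w*np.arange(hi-lo)).sum()/w.sum(); print(n,u,round(s(u,177,.098),1))
E
python3 m.py w3.npy
```

```text
plate left 316 309.1
plate right 426 369.8
window right 464 394.0
full 272.44529029638653 286.6
half 318.8502969762419 310.7
shut 364.8784053156146 334.7
```

About 1 mm short of half travel. One small nudge.

Call:
{"fn": "servo_tool", "kwargs": {
  "increments": [
    [255, 0, -0.07, 0, 0, 0, 0]
  ]
}}

```text
time_s: 11.48
position: [0.5575, 0.0662, 0.1147]
tool_rot: [[-0.893, 0.45, 0.013], [0.45, 0.893, 0.018], [-0.003, 0.022, -1.0]]
wrist_force: [6.6, 7.8, -6.9]
gripper_width: 0.1
```

```bash
python3 - <<'E'
from h import *
a=(.5681-.452*.024,.0872-.892*.024,.1146,63.2)
delta(*a)
for _ in range(5): d=arm.get_image('wrist')
np.save('w4.npy',d,allow_pickle=True); delta(*a)
E
python3 m.py w4.npy
```

```text
t 11.47 pos [0.5575 0.0662 0.1147] a 63.2 F [ 6.6  7.8 -6.9] g 0.1
shift units [-0.   -0.01  0.  ] turn units [0.25 0.03 0.01]
t 11.72 pos [0.5574 0.066  0.1146] a 63.2 F [ 5.2  6.2 -7. ] g 0.101
shift units [-0.   -0.01  0.  ] turn units [0.25 0.03 0.  ]
plate left 313 306.9
plate right 426 369.2
window right 464 393.5
full 273.72570371892334 286.6
half 320.0482692042477 310.6
shut 366.1303050397878 334.7
```

Call:
{"fn": "servo_tool", "kwargs": {
  "increments": [
    [255, 0, -0.08, 0, 0, 0, 0]
  ]
}}

```text
time_s: 11.85
position: [0.5571, 0.0656, 0.1147]
tool_rot: [[-0.893, 0.449, 0.015], [0.449, 0.893, 0.022], [-0.003, 0.027, -1.0]]
wrist_force: [5.8, 8.4, -8.1]
gripper_width: 0.1
```

```bash
python3 - <<'E'
from h import *
a=(.5681-.452*.024,.0872-.892*.024,.1146,63.2)
delta(*a)
for _ in range(12): d=arm.get_image('wrist')
np.save('w5.npy',d,allow_pickle=True); delta(*a); save(d,'w5')
E
python3 m.py w5.npy
```

```text
t 11.85 pos [0.5571 0.0656 0.1147] a 63.3 F [ 5.8  8.4 -8.1] g 0.1
shift units [-0.    0.01  0.  ] turn units [0.31 0.04 0.02]
t 12.45 pos [0.557  0.0653 0.1146] a 63.3 F [ 5.9  7.8 -7. ] g 0.103
shift units [-0.    0.01  0.  ] turn units [0.3  0.04 0.02]
plate left 313 306.2
plate right 426 368.6
window right 465 393.6
full 275.0782268578879 286.6
half 321.3986585010207 310.6
shut 367.5259491466388 334.7
```

View pics/w5.png

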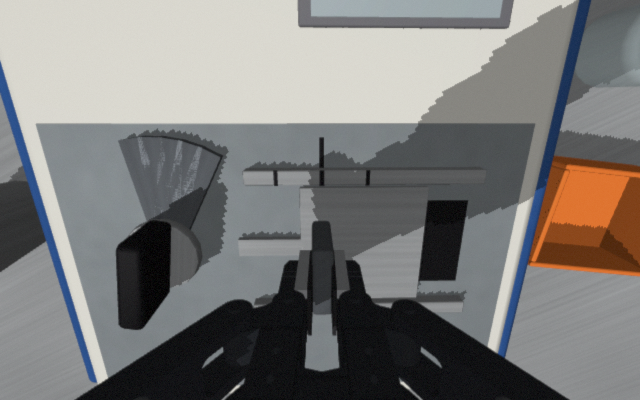

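The image shows the fin level with the long tick at (321, 160), half the window dark at 427–466 and the fan still at the front. Position and force hold steady, so I hand in.

```bash
python3 -c "
from h import *
print(arm.hand_in())
delta(.5681-.452*.024,.0872-.892*.024,.1146,63.2)"
```

```text
the job is handed in; nothing more can be done
None
the job is handed in; nothing more can be done
```

I turned the lock knob anticlockwise to its stop with the shutter still shut. I then pinched the fin, slid the shutter to half travel, and handed in at about 12.5 s while still holding it.

**Lock:** the turning moment rose to about 2.3 N m at the stop. The bar measured about 1.40 rad from the reader's +y, and the arm points at the reader's front.

**Shutter:**
- **Position:** by the plate's far edge, the fin sits level with the half-travel tick (310.6 mm against 310.6 mm along the slide). By the tool position it is within about 0.4 mm.
- **Force:** the spring pulls with about 9.8 N, as expected at half travel. The grip is 60 N.
- **Holding:** over the last 0.6 s it moved by no more than about 0.3 mm.
- **Furthest opening:** it never went noticeably past half.

**Disagreements:**
- The uncovered strip of the window measures about 25 mm, against 24 mm expected; that is within the calibration error.
- The automatic reading of the plate's near edge was wrong because the fingers were in the way, so I ignored it.
- The tool tilted about 1.5° while holding, and the fin is gripped about 8 mm higher than I aimed for. Neither affected the hold.

**Bystanders:** I kept clear of the jar, beaker and basket, but did not measure their positions again at the end.

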